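# Lift a damaged cell out of its charger with tongs

## Task

The battery cell in the charger is damaged and must not be touched by the robot itself. Take the sprung tongs out of their caddy, close the tongs' jaws on the cell and lift it out of the charger, leaving the other things on the bench where they are. Finish while still holding: the program ends with the tongs in the gripper and the cell held still in their jaws, at least 10 cm above the bench, for inspection.

Things in the scene. Friction and masses are not known exactly. Their poses are not given: they have to be found in the camera images.
- tongs: Sprung steel tongs, 146 mm tall, 60 mm over the open jaws (y), 18 mm wide (x), 90 g, standing jaws down in the caddy: two arms on a hinge at the top. This body is arm A (+y side) with the hinge; origin midway between the open jaws at foot level, z up, hinge axis at z = 140 mm; y is the closing line. In use each arm turns in by half the joint value, so this frame leans so about x
- tongs_arm (a joint): closing angle of arm B to arm A (rad): 0 sprung open (49 mm over the ridges, 47 between jaws), about 0.24 shut on the cell (40 over the ridges), limit 0.36 (36). Squeezing the ridges takes 7 N at first, 14 N to reach the cell; it springs open again. A squeeze of 2 to 4 mm carries the tongs with jaws open; a grip of 30 to 50 N then holds the cell
- ridge_a (a point): centre of the black rubber grip ridge on arm A: a round bar of 8 mm radius, 18 mm long, parallel to the tongs' x, 106 mm above the jaws' feet; its outer line is 8 mm further out. The fingers grip both ridges along the line ridge_b to ridge_a, TCP midway; the hinge then reaches 41 mm above the TCP, between the fingers
- ridge_b (a point): centre of the rubber ridge on arm B, as ridge_a
- jaw_a (a point): middle of the inner face of jaw A, a black flat jaw 14 mm wide (x), 5 mm thick, 26 mm high: it reaches 13 mm above and below this point. With the tongs upright it lies 93 mm below the ridge centres at any opening
- jaw_b (a point): middle of the inner face of jaw B, as jaw_a
- caddy: fixed metal pocket, open at the top, in which the tongs stand: outside 28 (x) x 76 (y) x 60 mm high, walls 4 mm, on a foot plate 66 x 104 x 4 mm. Origin at the centre of its underside. The tongs stand on its 4 mm floor, their y along its y, and are free once their feet are above 60 mm
- charger: fixed grey charger, base plate 122 (x, from -42 to 80) x 92 x 8 mm; origin at the underside, below the cell's middle. The cell lies along x, its ends on black blocks 24 mm high with ribs to 33 and end stops to 36 mm. Between the blocks is a gap at x = -16 to 16 mm, open to both sides, 16 mm free under the cell, for the jaws. Housing 42 mm high at x = 35 to 77 mm
- cell: the damaged cell: a cylinder of 17 mm diameter and 50 mm length, about 23 g, lying loose in the charger. Origin 1 mm above its lowest line, at mid-length, its axis 7 mm above the origin; its y is the long axis. At the start its axis is 32.5 mm above the bench. Only the tongs' jaws may touch it
- tape_ring: roll of masking tape lying flat, 103x101x25 mm, loose on the bench, to be left alone. Origin at the centre of its underside
- black_marker: black marker pen, 19x138x21 mm, loose on the bench, to be left alone. Origin at the centre of its underside
- carton: small closed carton, 67x94x43 mm, loose on the bench, to be left alone. Origin at the centre of its underside
- computer: handheld computer, 174x86x24 mm, loose on the bench, to be left alone. Origin at the centre of its underside
- cutter: box cutter, 27x177x21 mm, loose on the bench, to be left alone. Origin at the centre of its underside
Mind the look-alikes: they are no part of the job. Leave any orange look-alike of the tongs alone. Leave any blue look-alike of the charger alone.

How it is judged:
By the outcome, as a careful person would: the job done as asked, in the order asked, and still so for the second after the job is handed in, while the arm keeps its last pose, push and grip.
It also fails if it takes over 37 s, if anything falls off the work surface, if the arm or the gripper's body presses on something with over 40 N, if the wrist force passes 120 N, or if a joint passes its speed limit or range.

## Robot

A 6-joint arm with a two-finger parallel gripper is mounted at the origin on a cart in front of the work surface, level with it; the furniture and walls round the work are solid. World frame = base frame: x ahead of the robot, y to its left, z up, the work surface at z = 0. Lengths are in m, angles in rad, forces in N, time in s.
With the tool pointing down it reaches from about 0.35 to 0.975 m from the base axis. Payload 4.9 kg.
Tool frame: the origin (TCP) lies between the finger pads, 19 mm behind the fingertips; this is the grasp point; z points along the fingers, y is the line along which they close (so a half turn about z gives the same grasp; the last joint's range is limited). The gripper opens to 85 mm and grips with 20 to 120 N. Pads are 22 mm wide; open, the fingers measure 114 mm over their backs; the gripper's body (76 mm by 85 mm) begins 54 mm behind the grasp point. The pads swing forward as they close: fully open they stand 13 mm farther back than shut.
Start: joints at [1.203, 0.053, 1.613, -0, 1.476, -0.119], TCP at [0.154, 0.606, 0.25] pointing down, gripper open.
Joint ranges: [-3.01, 3.01], [-1.01, 2.22], [0.06, 2.58], [-1.02, 4.17], [0.09, 2.62], [-3.14, 3.14]. Speed limits (rad/s): [2.57, 2.57, 3.14, 3.14, 3.14, 3.14].

## Interface

Orientations are given as a rotation vector (axis times angle).
In Python, from station import status, imaging, order gives the robot as it stands.
- The arm moves only by the tool arm_command, never from a script. Its argument "increments" is a list of rows, each an object with "slide": the shift along the tool's x, y, z in m, a list of three; "spin": the turn about the tool's z in degrees; "gripper": the opening, from -1 (shut) to 1 (fully open). In form: [{"slide": [x, y, z], "spin": spin, "gripper": gripper}, ...]. A call has 1 to 8 rows; each row is the pose to reach, as a shift and turn from the pose commanded when the call began, along the tool's axes at that moment; what a row does not reach only later rows make up. A row lasts 1/12 s, in which the tool goes at most 41.7 mm and 7.16 degrees, less where a joint would pass 70% of its speed; a pose out of reach is approached as far as the arm can. A call with a gripper value outside its range is refused whole. The fingers move at their own pace and stop on an object; "newtons" is the grip in N (left out, the last holds). Time passes only in rows, so rows that repeat a pose let the fingers close. It gives the time, the measured TCP pose, the force, the opening and the grip force at its end, in the units of the state.
- status.get_obs(): the state, without advancing time (a new reading comes with each control period).
- imaging.get_image(name): name is "scene" or "top" or "wrist"; returns a dict with "frame" (384x512x3 uint8, red, green, blue), "vfov" (degrees; the focal length in pixels is half the picture's height over the tangent of half this angle, whatever the lens; pixels are square), "cx", "cy" (the principal point, pixels), "view" (4x4, takes a point from world to camera coordinates); the wrist camera has in their place "mount" (4x4, takes a point from camera to tool coordinates, whose origin is the TCP and whose axes are the flange's). Camera axes: x right, y up, looking along -z (the intrinsics and any distortion apply to the point x, -y, -z); pixel columns grow to the right and rows downward; lengths in m; the calibration is good to about 2 mm. A picture is of the moment at which its call begins: read the wrist's pose just before it. There is no depth.
- order.finish_job(): hands the job in; it is judged then, once.
The state is a dict: "t": time; "q": joint angles; "dq": joint speeds; "effort": joint torques, N m; "tool_pos": TCP position; "tool_rot": TCP orientation; "contact_force": force on the tool from outside, world axes, zero at the start; "wrist_torque": the same for the moment, N m; "opening": finger opening in m; "grip_force": force on a finger pad.
Only numpy, scipy, OpenCV 4.12 (cv2) and the standard library are available. Lean on these libraries where they do the work, as an engineer would, in place of code of your own. Each camera call takes 0.05 s, during which the arm holds its last target. There are 200 camera calls.

## Working session

There is one attempt and no reset: what is moved stays moved. The work goes in short steps, Python scripts to look and compute and a tool call to move; the robot and the scene stay as the last step left them, time stands still between calls to the robot, and variables do not carry over. Pictures are saved under pics/ and viewed, at most 10 in all, crops included, and the job is handed in when it is done.

Besides the shell and the picture viewer there is one more tool, called after "Request:" as name(argument=value, ...), one argument or row to a line, values as JSON. arm_command: Moves the arm, as the interface text tells. Its arguments: {"type":"object","properties":{"increments":{"type":"array","items":{"type":"object","properties":{"slide":{"type":"array","items":{"type":"number"}},"spin":{"type":"number"},"gripper":{"type":"number"}}}},"newtons":{"type":"number"}},"required":["increments"]}

```bash
ls; mkdir -p pics; cat > h.py <<'E'
import numpy as np,cv2
from station import status,imaging,order
def snap(n,f):
    o=status.get_obs(); d=imaging.get_image(n); cv2.imwrite('pics/'+f,cv2.cvtColor(d['frame'],cv2.COLOR_RGB2BGR)); 
    import pickle; pickle.dump((o,d),open('pics/'+f+'.pkl','wb')); return o,d
E
python3 - <<'E'
from h import *
a=[]
for n in('scene','top'):
    o,d=snap(n,n+'.png'); a.append(d['frame']); print({k:v for k,v in d.items() if k!='frame'})
print(o)
E
```

```text
pics
{'vfov': 49.97083914967699, 'cx': 261.5263177765821, 'cy': 190.96660159859522, 'view': array([[ 0.49314668, -0.86994389,  0.00199241, -0.27168618],
       [ 0.38214141,  0.21868154,  0.89785652, -0.27435847],
       [-0.7815205 , -0.44201358,  0.44028367, -0.88244814],
       [ 0.        ,  0.        ,  0.        ,  1.        ]])}
{'vfov': 45.95780493113481, 'cx': 254.95758953226172, 'cy': 187.68954019802757, 'view': array([[-4.10544025e-03, -9.99749098e-01,  2.20201202e-02,
        -2.58727299e-02],
       [ 9.85393177e-01, -2.95642709e-04,  1.70294451e-01,
        -5.20244079e-01],
       [-1.70245214e-01,  2.23976099e-02,  9.85147154e-01,
        -1.38823289e+00],
       [ 0.00000000e+00,  0.00000000e+00,  0.00000000e+00,
         1.00000000e+00]])}
{'t': 0.05, 'q': array([ 1.20302579e+00,  5.33484678e-02,  1.61427385e+00, -2.72608244e-05,
        1.47604457e+00, -1.19029719e-01]), 'dq': array([-0.00168696, -0.00134285, -0.00098946,  0.00200578, -0.00328475,
        0.0002698 ]), 'effort': array([-2.51510928e-04, -3.95177329e+01, -3.71660328e+01, -2.01576777e-04,
        4.05498315e-03,  2.12252701e-05]), 'tool_pos': array([0.15367606, 0.60520473, 0.24878024]), 'tool_rot': array([-0.38965166, -3.11685589,  0.00317196]), 'contact_force': array([-0.15196485,  0.34402262, -0.22372901]), 'wrist_torque': array([ 0.04136761, -0.01028803,  0.00214482]), 'grip_force': 0.0, 'opening': 0.08562165494035168}
```

View pics/scene.png

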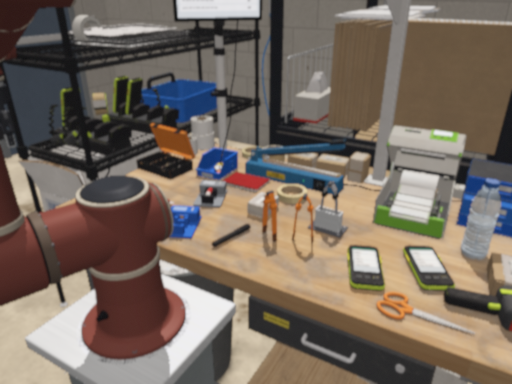

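View pics/top.png

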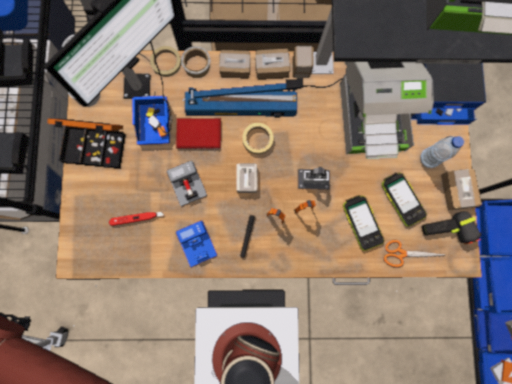

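```bash
python3 - <<'E'
from h import *
s=cv2.imread('pics/scene.png');t=cv2.imread('pics/top.png')
r=lambda i,x,y,w,h,k:cv2.resize(i[y:y+h,x:x+w],None,fx=k,fy=k,interpolation=cv2.INTER_CUBIC)
a=r(s,160,160,200,100,4);b=r(t,150,120,200,150,3)
b=r(t,150,130,200,125,4)[:500]
cv2.imwrite('pics/c1.png',r(s,190,160,160,95,5)[:,:800]);cv2.imwrite('pics/c2.png',r(t,160,145,170,125,4.7))
E
```

```text
(no output)
```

View pics/c1.png

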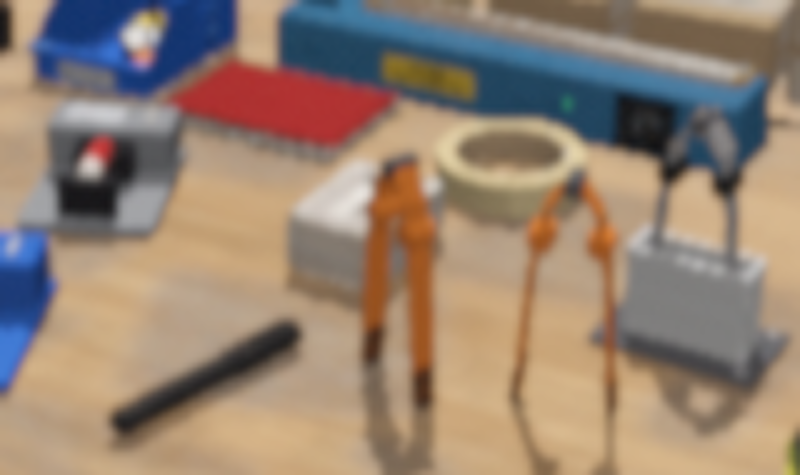

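View pics/c2.png

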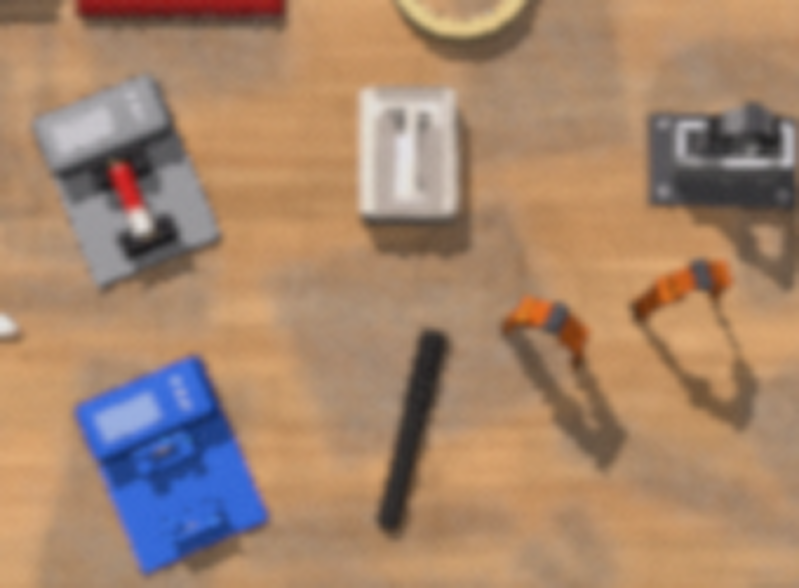

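```bash
cat >> h.py <<'E'
def ray(d,u,v,z,T=None):
    """pixel -> world at height z; T = camera-to-world (wrist) or None"""
    h=d['frame'].shape[0]; f=h/2/np.tan(np.radians(d['vfov'])/2)
    C=np.linalg.inv(d['view']) if T is None else T
    r=C[:3,:3]@np.array([(u-d['cx'])/f,-(v-d['cy'])/f,-1]); o=C[:3,3]
    return o+r*(z-o[2])/r[2]
def wristT(o,d):
    M=np.eye(4); M[:3,:3]=cv2.Rodrigues(np.array(o['tool_rot']))[0]; M[:3,3]=o['tool_pos']; return M@d['mount']
def load(f):
    import pickle; return pickle.load(open('pics/'+f+'.pkl','rb'))
E
python3 - <<'E'
from h import *
o,d=load('top.png')
P=lambda n,x,y,z:print(n,ray(d,160+(x-2)/4.7,145+(y-2)/4.7,z).round(4))
P('footL far',650,113,.004);P('footL near',648,203,.004);P('footR near',797,207,.004);P('rim TL',677,120,.06);P('rim BL',677,165,.06);P('rim BR',795,165,.06)
P('hinge',748,120,.146)
P('cell red',122,165,.0395);P('cell white',145,232,.0395)
P('bas BL',100,290,.008);P('bas BR',219,240,.008);P('hous TL',34,125,.042);P('hous TR',150,75,.042);P('hous BL',57,178,.042);P('hous BR',175,130,.042)
print(o['tool_rot'],cv2.Rodrigues(o['tool_rot'])[0].round(3))
d['mount'] if 'mount' in d else 0
E
```

```text
footL far [ 0.5908 -0.1693  0.004 ]
footL near [ 0.527  -0.1667  0.004 ]
footR near [ 0.5241 -0.2704  0.004 ]
rim TL [ 0.5739 -0.1807  0.06  ]
rim BL [ 0.5431 -0.18    0.06  ]
rim BR [ 0.5431 -0.2594  0.06  ]
hinge [ 0.5556 -0.2142  0.146 ]
cell red [0.547  0.1933 0.0395]
cell white [0.5012 0.1769 0.0395]
bas BL [0.466  0.2106 0.008 ]
bas BR [0.5006 0.1299 0.008 ]
hous TL [0.574  0.2529 0.042 ]
hous TR [0.6088 0.1754 0.042 ]
hous BL [0.5376 0.2364 0.042 ]
hous BR [0.5706 0.1577 0.042 ]
[-0.38965166 -3.11685589  0.00317196] [[-0.969  0.246 -0.001]
 [ 0.246  0.969 -0.002]
 [ 0.    -0.002 -1.   ]]
```

Request:
arm_command(
  increments=[
    {"slide": [-0.033, -0.023, -0.004], "spin": -2, "gripper": 1},
    {"slide": [-0.066, -0.046, -0.008], "spin": -4, "gripper": 1},
    {"slide": [-0.099, -0.068, -0.012], "spin": -6, "gripper": 1},
    {"slide": [-0.132, -0.091, -0.016], "spin": -8, "gripper": 1},
    {"slide": [-0.165, -0.114, -0.02], "spin": -10, "gripper": 1},
    {"slide": [-0.198, -0.136, -0.024], "spin": -12, "gripper": 1},
    {"slide": [-0.231, -0.158, -0.028], "spin": -14, "gripper": 1},
    {"slide": [-0.231, -0.158, -0.028], "spin": -14, "gripper": 1},
  ],
)

```text
t: 0.77
tool_pos: [0.3427, 0.3917, 0.2786]
tool_rot: [0.017, 3.139, -0.002]
contact_force: [-0.3, 0.4, -0.5]
opening: 0.0852
grip_force: 0.0
```

Request:
arm_command(
  increments=[
    {"slide": [-0.02, -0.03, 0], "gripper": 1},
    {"slide": [-0.045, -0.06, 0], "gripper": 1},
    {"slide": [-0.07, -0.09, 0], "gripper": 1},
    {"slide": [-0.095, -0.12, 0], "gripper": 1},
    {"slide": [-0.12, -0.15, 0], "gripper": 1},
    {"slide": [-0.14, -0.18, 0], "gripper": 1},
    {"slide": [-0.16, -0.205, 0], "gripper": 1},
    {"slide": [-0.16, -0.205, 0], "gripper": 1},
  ],
)

```text
validation failed for argument at $.in...
```

```bash
python3 - <<'E'
from h import *
o,d=snap('wrist','w1.png'); print({k:v for k,v in d.items() if k!='frame'}, o['tool_pos'],o['tool_rot'],o['q'])
f=192/np.tan(np.radians(d['vfov'])/2);C=np.linalg.inv(wristT(o,d));
for p in [(.525,.186,.04)]:
    c=C[:3,:3]@p+C[:3,3]; print(d['cx']+f*c[0]/-c[2],d['cy']-f*c[1]/-c[2])
cv2.imwrite('pics/w1b.png',cv2.resize(cv2.imread('pics/w1.png'),(800,600)))
E
```

```text
{'vfov': 60.80843538467521, 'cx': 255.97599599282526, 'cy': 190.41587642662435, 'mount': array([[ 4.70799331e-05,  9.60072949e-01,  2.79749765e-01,
         7.16430175e-02],
       [ 9.99999997e-01, -2.79827755e-05, -7.22589604e-05,
        -1.69453792e-03],
       [-6.15456983e-05,  2.79749767e-01, -9.60072947e-01,
        -1.23243277e-01],
       [ 0.00000000e+00,  0.00000000e+00,  0.00000000e+00,
         1.00000000e+00]])} [0.34271609 0.39167469 0.27860483] [ 1.65736577e-02  3.13882338e+00 -2.21440269e-03] [ 0.71035161 -0.21653097  1.81912104 -0.00285405  1.53787213 -0.84979205]
98.65731440420248 302.5376393224684
```

View pics/w1b.png

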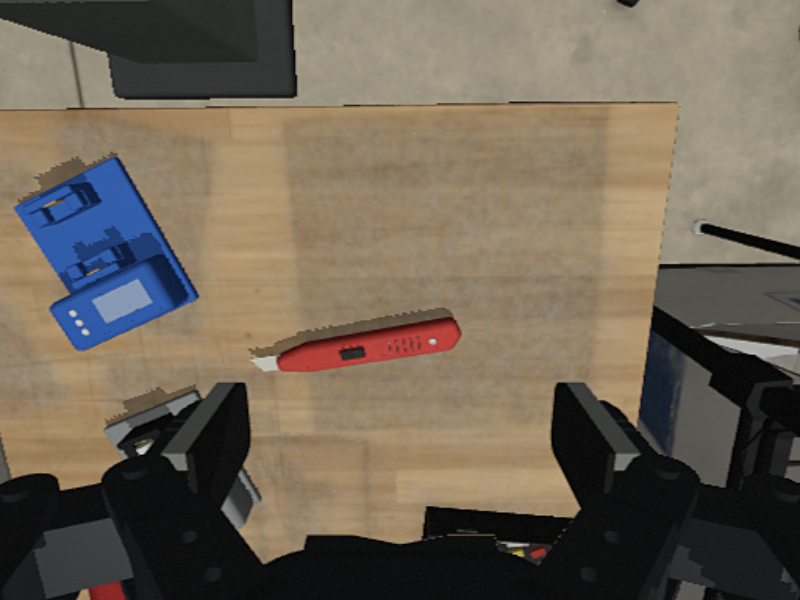

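Request:
arm_command(
  increments=[
    {"slide": [-0.03, -0.024, 0.0], "spin": 0, "gripper": 1},
    {"slide": [-0.06, -0.049, 0.0], "spin": 0, "gripper": 1},
    {"slide": [-0.09, -0.074, 0.0], "spin": 0, "gripper": 1},
    {"slide": [-0.12, -0.098, 0.0], "spin": 0, "gripper": 1},
    {"slide": [-0.15, -0.123, 0.0], "spin": 0, "gripper": 1},
    {"slide": [-0.18, -0.147, 0.0], "spin": 0, "gripper": 1},
    {"slide": [-0.21, -0.17, 0.0], "spin": 0, "gripper": 1},
    {"slide": [-0.24, -0.2, 0.0], "spin": 0, "gripper": 1},
  ],
)

```text
t: 1.48
tool_pos: [0.5781, 0.1957, 0.2772]
tool_rot: [-0.004, -3.14, -0.001]
contact_force: [0.0, 0.0, -0.4]
opening: 0.0854
grip_force: 0.0
```

Request:
arm_command(
  increments=[
    {"slide": [0.0, 0.0, 0.0], "spin": 0, "gripper": 1},
    {"slide": [0.0, 0.0, 0.0], "spin": 0, "gripper": 1},
    {"slide": [0.0, 0.0, 0.0], "spin": 0, "gripper": 1},
  ],
)

```text
t: 1.73
tool_pos: [0.5768, 0.1962, 0.2772]
tool_rot: [-0.006, -3.14, -0.001]
contact_force: [-1.1, 0.0, -0.5]
opening: 0.0857
grip_force: 0.0
```

```bash
python3 - <<'E'
from h import *
o,d=snap('wrist','w2.png'); print(o['tool_pos'],o['tool_rot'],o['q'],o['dq'].round(3))
f=192/np.tan(np.radians(d['vfov'])/2);C=np.linalg.inv(wristT(o,d));
for p in [(.523,.186,.04)]:
    c=C[:3,:3]@p+C[:3,3]; u,v=(d['cx']+f*c[0]/-c[2],d['cy']-f*c[1]/-c[2]);print(u,v)
cv2.imwrite('pics/w2b.png',cv2.resize(cv2.imread('pics/w2.png'),(800,600),interpolation=cv2.INTER_CUBIC))
E
```

```text
[0.57679182 0.19622066 0.27719081] [-6.06863994e-03 -3.13984518e+00 -5.68763183e-04] [ 2.05512854e-01  1.96808199e-03  1.61940092e+00  7.14066428e-04
  1.52185326e+00 -1.36145343e+00] [ 0.021 -0.019  0.006 -0.004 -0.001 -0.003]
247.7369815293029 112.84258247531794
```

View pics/w2b.png

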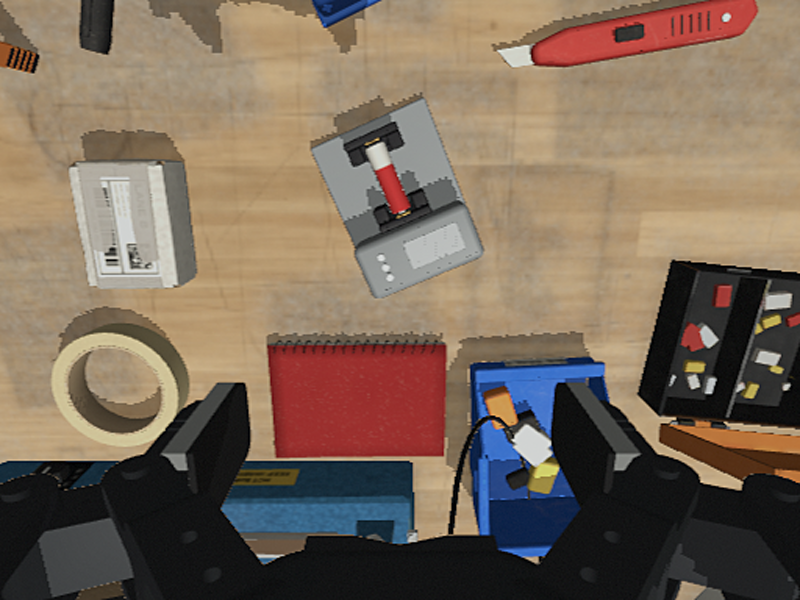

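```bash
python3 - <<'E'
from h import *
o,d=load('w2.png');T=wristT(o,d); k=512/800
P=lambda x,y,z:ray(d,x*k-.2,y*k-.2,z,T)
L=P(425,95,.008);R=P(311,145,.008); print('width',np.linalg.norm(L-R),'yaw',np.degrees(np.arctan2(*(L-R)[1::-1]))-90)
m=(L+R)/2;a=np.radians(21.5);print('L,R',L,R)
n=L-R;n/=np.linalg.norm(n);x=np.array([n[1],-n[0],0]);print('origin',m+.042*x)
A=P(376,146,.039);B=P(403,212,.039);print('cell',A,B,(A+B)/2,np.linalg.norm(A-B),'yaw',np.degrees(np.arctan2(*(B-A)[1::-1])))
for p in [(362,250),(468,207),(376,297),(483,245)]:print(P(*p,.042))
# crop
i=cv2.imread('pics/w2.png');cv2.imwrite('pics/w2c.png',cv2.resize(i[50:200,190:320],None,fx=4,fy=4,interpolation=cv2.INTER_CUBIC))
E
```

```text
width 0.09020013032388582 yaw 22.166303425195906
L,R [0.46765204 0.21279799 0.008     ] [0.5016842  0.12926431 0.008     ]
origin [0.52356401 0.18687759 0.008     ]
cell [0.50279113 0.17846517 0.039     ] [0.54728389 0.19666566 0.039     ] [0.52503751 0.18756541 0.039     ] 0.04807143839570182 yaw 22.2478209842752
[0.57364127 0.16744239 0.042     ]
[0.5436632  0.24179703 0.042     ]
[0.60844386 0.1768023  0.042     ]
[0.57038288 0.2533129  0.042     ]
```

View pics/w2c.png

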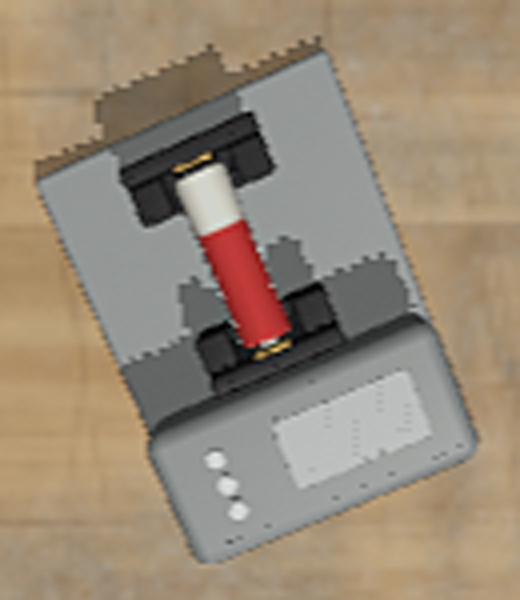

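```bash
python3 - <<'E'
from h import *
o,d=load('w2.png');T=wristT(o,d)
P=lambda x,y,z:ray(d,190+x/4-.4,50+y/4-.4,z,T)
L=P(322,49,.008);R=P(38,183,.008);n=L-R;print('width',np.linalg.norm(n));n/=np.linalg.norm(n);x=np.array([n[1],-n[0],0])
print('yaw',np.degrees(np.arctan2(x[1],x[0])),'origin',(L+R)/2+.042*x)
A=P(199,172,.037);B=P(267,342,.037);print('cell',(A+B)/2,np.linalg.norm(A-B),np.degrees(np.arctan2(*(B-A)[1::-1])))
E
```

```text
width 0.08900198644629137
yaw 23.694468457540914 origin [0.52529653 0.18703256 0.008     ]
cell [0.52460671 0.18619608 0.037     ] 0.04842080273330653 21.747343439700508
```

Request:
arm_command(
  increments=[
    {"slide": [-0.005, -0.04, -0.0], "spin": 0, "gripper": 1},
    {"slide": [-0.01, -0.08, 0.0], "spin": 0, "gripper": 1},
    {"slide": [-0.015, -0.12, 0.0], "spin": 0, "gripper": 1},
    {"slide": [-0.02, -0.16, 0.0], "spin": 0, "gripper": 1},
    {"slide": [-0.025, -0.2, 0.0], "spin": 0, "gripper": 1},
    {"slide": [-0.03, -0.24, 0.0], "spin": 0, "gripper": 1},
    {"slide": [-0.035, -0.28, 0.0], "spin": 0, "gripper": 1},
    {"slide": [-0.04, -0.32, 0.0], "spin": 0, "gripper": 1},
  ],
)

```text
t: 2.45
tool_pos: [0.6158, -0.1246, 0.2783]
tool_rot: [0.003, 3.141, 0.0]
contact_force: [0.1, -0.5, 0.7]
opening: 0.0853
grip_force: 0.0
```

Request:
arm_command(
  increments=[
    {"slide": [0.0, -0.03, 0.0], "spin": 0, "gripper": 1},
    {"slide": [0.0, -0.06, 0.0], "spin": 0, "gripper": 1},
    {"slide": [0.0, -0.09, 0.0], "spin": 0, "gripper": 1},
    {"slide": [0.0, -0.09, 0.0], "spin": 0, "gripper": 1},
    {"slide": [0.0, -0.09, 0.0], "spin": 0, "gripper": 1},
    {"slide": [0.0, -0.09, 0.0], "spin": 0, "gripper": 1},
  ],
)

```text
t: 2.95
tool_pos: [0.6157, -0.2131, 0.278]
tool_rot: [-0.004, -3.142, -0.001]
contact_force: [0.3, 0.1, -0.7]
opening: 0.0854
grip_force: 0.0
```

```bash
python3 - <<'E'
from h import *
o,d=snap('wrist','w3.png'); print(o['tool_pos'],o['tool_rot'],o['q'],o['dq'].round(3))
f=192/np.tan(np.radians(d['vfov'])/2);C=np.linalg.inv(wristT(o,d));
for p in [(.558,-.2186,.06)]:
    c=C[:3,:3]@p+C[:3,3]; u,v=(d['cx']+f*c[0]/-c[2],d['cy']-f*c[1]/-c[2]);print(u,v)
cv2.imwrite('pics/w3b.png',cv2.resize(cv2.imread('pics/w3.png')[0:300,130:386],None,fx=2,fy=2,interpolation=cv2.INTER_CUBIC))
E
```

```text
[ 0.61573028 -0.21310609  0.27800785] [-4.26000917e-03 -3.14153658e+00 -1.07359903e-03] [-4.47565180e-01  9.98575145e-02  1.51664746e+00  5.94303283e-04
  1.52543046e+00 -2.01567651e+00] [ 0.012 -0.004  0.003 -0.005  0.    -0.003]
251.90041491012585 109.41594552158236
```

View pics/w3b.png

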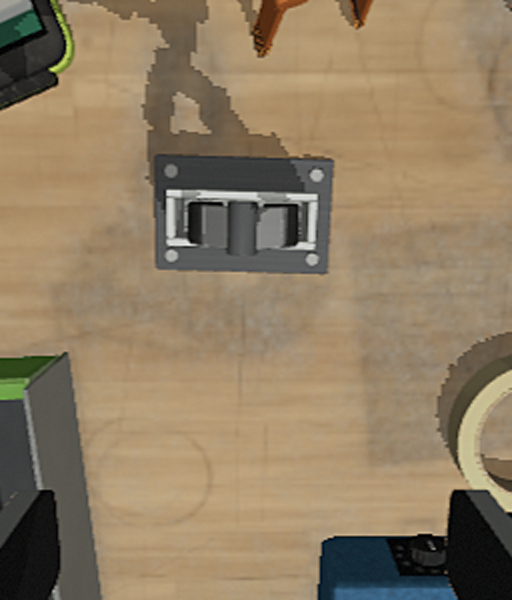

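```bash
python3 - <<'E'
from h import *
o,d=load('w3.png');T=wristT(o,d)
P=lambda x,y,z:ray(d,130+x/2-.25,y/2-.25,z,T)
F=[P(*p,.004) for p in [(155,153),(333,158),(328,273),(155,269)]];F=np.array(F)
print(F.round(4),F.mean(0), 'yaw of y', np.degrees(np.arctan2(*(F[1]+F[2]-F[0]-F[3])[1::-1])))
R=np.array([P(*p,.06) for p in [(165,190),(318,193),(318,249),(165,249)]]);print(R.round(4),R.mean(0))
print('hinge',P(242,202,.146),P(242,254,.146),'ridge B',P(189,223,.110),P(299,225,.110))
E
```

```text
[[ 0.5232 -0.2703  0.004 ]
 [ 0.5262 -0.168   0.004 ]
 [ 0.5919 -0.1689  0.004 ]
 [ 0.5892 -0.2732  0.004 ]] [ 0.55759563 -0.22010309  0.004     ] yaw of y 88.42779211576124
[[ 0.5436 -0.2582  0.06  ]
 [ 0.5453 -0.1816  0.06  ]
 [ 0.5729 -0.1809  0.06  ]
 [ 0.5727 -0.2594  0.06  ]] [ 0.55861764 -0.22000842  0.06      ]
hinge [ 0.54815421 -0.21844051  0.146     ] [ 0.56743822 -0.21857804  0.146     ] ridge B [ 0.55743874 -0.24198217  0.11      ] [ 0.55841077 -0.1943332   0.11      ]
```

Request:
arm_command(
  increments=[
    {"slide": [0.03, -0.003, 0.0], "spin": 1, "gripper": 1},
    {"slide": [0.058, -0.006, 0.0], "spin": 1, "gripper": 1},
    {"slide": [0.058, -0.006, 0.0], "spin": 1, "gripper": 1},
    {"slide": [0.058, -0.006, 0.03], "spin": 1, "gripper": 1},
    {"slide": [0.058, -0.006, 0.06], "spin": 1, "gripper": 1},
    {"slide": [0.058, -0.006, 0.08], "spin": 1, "gripper": 1},
    {"slide": [0.058, -0.006, 0.09], "spin": 1, "gripper": 1},
    {"slide": [0.058, -0.006, 0.09], "spin": 1, "gripper": 1},
  ],
)

```text
t: 3.67
tool_pos: [0.5565, -0.2186, 0.1849]
tool_rot: [-0.032, -3.137, -0.004]
contact_force: [-0.5, 0.7, 0.3]
opening: 0.0851
grip_force: 0.0
```

Request:
arm_command(
  increments=[
    {"slide": [0.0, 0.0, 0.02], "spin": 0, "gripper": 1},
    {"slide": [0.0, 0.0, 0.04], "spin": 0, "gripper": 1},
    {"slide": [0.0, 0.0, 0.06], "spin": 0, "gripper": 1},
    {"slide": [0.0, 0.0, 0.07], "spin": 0, "gripper": 1},
    {"slide": [0.0, 0.0, 0.078], "spin": 0, "gripper": 1},
    {"slide": [0.0, 0.0, 0.078], "spin": 0, "gripper": 1},
  ],
)

```text
t: 4.17
tool_pos: [0.5575, -0.2203, 0.1094]
tool_rot: [-0.034, -3.14, -0.001]
contact_force: [-0.2, 0.9, 0.0]
opening: 0.0858
grip_force: 0.0
```

Request:
arm_command(
  increments=[
    {"slide": [0.0, 0.0, 0.0], "spin": 0, "gripper": 0.3},
    {"slide": [0.0, 0.0, 0.0], "spin": 0, "gripper": 0.2},
    {"slide": [0.0, 0.0, 0.0], "spin": 0, "gripper": 0.15},
    {"slide": [0.0, 0.0, 0.0], "spin": 0, "gripper": 0.08},
    {"slide": [0.0, 0.0, 0.0], "spin": 0, "gripper": 0.08},
    {"slide": [0.0, 0.0, 0.0], "spin": 0, "gripper": 0.08},
    {"slide": [0.0, 0.0, 0.0], "spin": 0, "gripper": 0.08},
  ],
  newtons=30,
)

```text
t: 4.75
tool_pos: [0.5585, -0.2216, 0.1117]
tool_rot: [0.034, 3.139, -0.003]
contact_force: [0.5, -1.9, 5.8]
opening: 0.0463
grip_force: 11.5
```

Request:
arm_command(
  increments=[
    {"slide": [0.0, 0.0, -0.004], "spin": 0, "gripper": 0.08},
    {"slide": [0.0, 0.0, -0.012], "spin": 0, "gripper": 0.08},
    {"slide": [0.0, 0.0, -0.022], "spin": 0, "gripper": 0.08},
    {"slide": [0.0, 0.0, -0.034], "spin": 0, "gripper": 0.08},
    {"slide": [0.0, 0.0, -0.046], "spin": 0, "gripper": 0.08},
    {"slide": [0.0, 0.0, -0.058], "spin": 0, "gripper": 0.08},
    {"slide": [0.0, 0.0, -0.07], "spin": 0, "gripper": 0.08},
    {"slide": [0.0, 0.0, -0.082], "spin": 0, "gripper": 0.08},
  ],
)

```text
t: 5.42
tool_pos: [0.5577, -0.2208, 0.1938]
tool_rot: [0.034, 3.141, -0.001]
contact_force: [-1.0, 0.3, -1.6]
opening: 0.0461
grip_force: 8.8
```

Request:
arm_command(
  increments=[
    {"slide": [0.0, 0.0, -0.015], "spin": 0, "gripper": 0.08},
    {"slide": [0.0, 0.0, -0.03], "spin": 0, "gripper": 0.08},
    {"slide": [0.0, 0.0, -0.045], "spin": 0, "gripper": 0.08},
    {"slide": [0.0, 0.0, -0.06], "spin": 0, "gripper": 0.08},
    {"slide": [0.0, 0.0, -0.075], "spin": 0, "gripper": 0.08},
    {"slide": [0.0, 0.0, -0.09], "spin": 0, "gripper": 0.08},
    {"slide": [0.0, 0.0, -0.1], "spin": 0, "gripper": 0.08},
    {"slide": [0.0, 0.0, -0.105], "spin": 0, "gripper": 0.08},
  ],
)

```text
t: 6.08
tool_pos: [0.5582, -0.221, 0.2997]
tool_rot: [0.034, 3.139, -0.002]
contact_force: [1.2, -0.3, -1.4]
opening: 0.0462
grip_force: 8.8
```

```bash
python3 - <<'E'
from h import *
o,d=snap('scene','s2.png'); print(o['tool_pos'],o['opening'],o['grip_force'],o['contact_force'])
f=192/np.tan(np.radians(d['vfov'])/2);C=d['view'];c=C[:3,:3]@o['tool_pos']+C[:3,3];u,v=int(d['cx']+f*c[0]/-c[2]),int(d['cy']-f*c[1]/-c[2]);print(u,v)
a=cv2.imread('pics/s2.png')[v-50:v+75,u-50:u+50]
o,d=snap('wrist','w4.png');b=cv2.imread('pics/w4.png')
cv2.imwrite('pics/j.png',np.hstack([cv2.resize(a,(384,480),interpolation=cv2.INTER_CUBIC),cv2.resize(b[144:],(416,480))]))
E
```

```text
[ 0.55816388 -0.2210388   0.29973394] 0.04624472393812162 8.782557249069214 [ 1.15134328 -0.32453193 -1.35875798]
335 130
```

View pics/j.png

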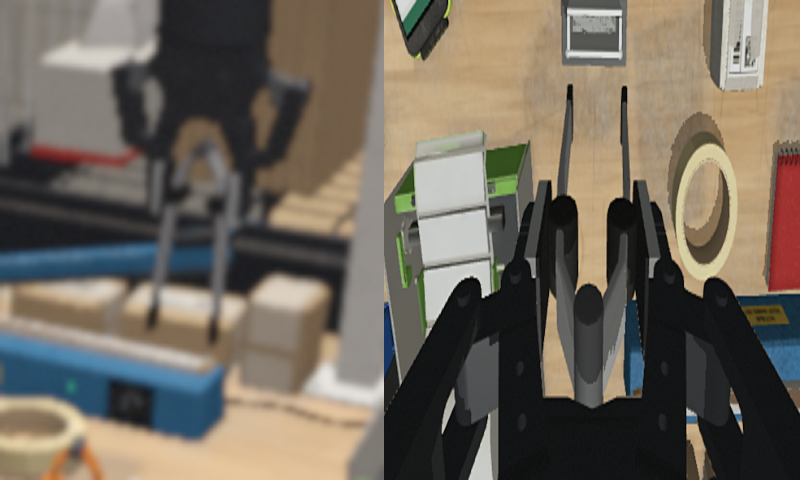

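Request:
arm_command(
  increments=[
    {"slide": [0.001, 0.01, 0.0], "spin": 0, "gripper": 0.08},
    {"slide": [0.004, 0.035, 0.0], "spin": 0, "gripper": 0.08},
    {"slide": [0.008, 0.07, 0.0], "spin": 0, "gripper": 0.08},
    {"slide": [0.011, 0.105, 0.0], "spin": 0, "gripper": 0.08},
    {"slide": [0.014, 0.14, 0.0], "spin": 0, "gripper": 0.08},
    {"slide": [0.018, 0.175, 0.0], "spin": 0, "gripper": 0.08},
    {"slide": [0.021, 0.21, 0.0], "spin": 0, "gripper": 0.08},
    {"slide": [0.025, 0.24, 0.0], "spin": 0, "gripper": 0.08},
  ],
)

```text
t: 6.85
tool_pos: [0.5365, 0.0225, 0.2954]
tool_rot: [-0.033, -3.139, -0.001]
contact_force: [0.8, -0.1, -0.4]
opening: 0.0465
grip_force: 8.8
```

Request:
arm_command(
  increments=[
    {"slide": [0.004, 0.035, 0.0], "spin": -3, "gripper": 0.08},
    {"slide": [0.008, 0.07, 0.0], "spin": -7, "gripper": 0.08},
    {"slide": [0.011, 0.105, 0.0], "spin": -11, "gripper": 0.08},
    {"slide": [0.014, 0.135, 0.0], "spin": -15, "gripper": 0.08},
    {"slide": [0.016, 0.155, 0.0], "spin": -19, "gripper": 0.08},
    {"slide": [0.017, 0.167, 0.0], "spin": -23, "gripper": 0.08},
    {"slide": [0.017, 0.167, 0.0], "spin": -23.4, "gripper": 0.08},
    {"slide": [0.017, 0.167, 0.0], "spin": -23.4, "gripper": 0.08},
  ],
)

```text
t: 7.52
tool_pos: [0.5236, 0.1876, 0.2957]
tool_rot: [0.603, -3.081, 0.001]
contact_force: [-0.5, -0.1, -0.5]
opening: 0.0464
grip_force: 8.8
```

```bash
python3 - <<'E'
from h import *
o,d=load('w4.png');f=192/np.tan(np.radians(d['vfov'])/2);C=np.linalg.inv(d['mount'])
for z in(.09,.106):
  for y in(-.025,.025):
    c=C[:3,:3]@[0,y,z]+C[:3,3];print(z,y,d['cx']+f*c[0]/-c[2],d['cy']-f*c[1]/-c[2])
print('seen',(570-384)/.8125,144+87/2,(625-384)/.8125)
o,d=snap('wrist','w5.png');o2=o;R=cv2.Rodrigues(o['tool_rot'])[0];print(o['tool_pos'],R.round(4),'heading',np.degrees(np.arctan2(R[1,1],R[0,1])),o['opening'],o['grip_force'])
e=np.array([.5246,.1865,.1255])-o['tool_pos'];print('tool delta',R.T@e)
cv2.imwrite('pics/w5b.png',cv2.resize(cv2.imread('pics/w5.png')[40:300,130:386],None,fx=2.3,fy=2.3,interpolation=cv2.INTER_CUBIC))
E
```

```text
0.09 -0.025 222.0342709876334 203.6765210302538
0.09 0.025 294.82130941320133 203.67825532891527
0.106 -0.025 224.20415784882664 196.72911843949447
0.106 0.025 292.3349362706002 196.7308511031877
seen 228.92307692307693 187.5 296.61538461538464
[0.52363342 0.18761253 0.29567909] [[-9.261e-01 -3.772e-01 -2.200e-03]
 [-3.772e-01  9.261e-01 -8.000e-04]
 [ 2.400e-03  1.000e-04 -1.000e+00]] heading 112.16142964080613 0.0463634794862364 8.780408799648285
tool delta [-0.00088336 -0.00140722  0.17017736]
```

View pics/w5b.png

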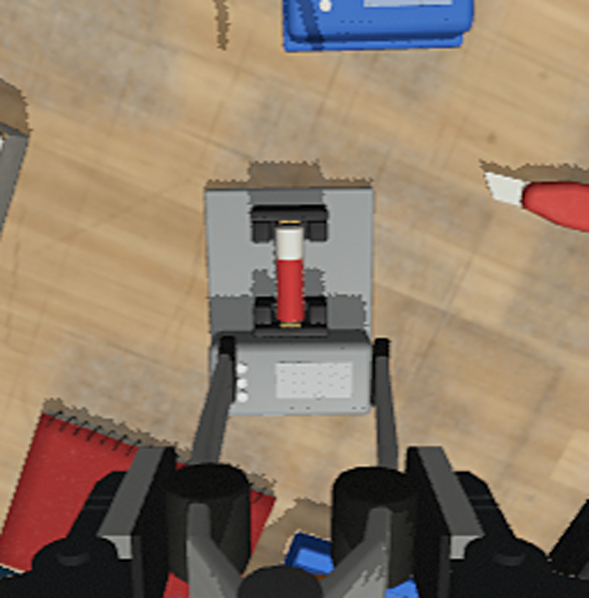

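```bash
python3 - <<'E'
from h import *
o,d=load('w5.png')
P=lambda x,y,z:ray(d,130+x/2.3-.3,40+y/2.3-.3,z,d['mount'])
for p in[(289,228),(290.5,325)]:print(P(*p,.2587))
for p in[(226,340),(381,340)]:print(P(*p,.09),P(*p,.106))
# outer block edges in y: sub-check of the cell's image columns
i=d['frame'].astype(int)
for r in(148,156,164,172):
    row=i[r,225:290];m=np.where(row[:,0]-row[:,2]>60)[0];print(r,225+m.min(),225+m.max())
E
```

```text
[ 0.02341213 -0.00205695  0.2587    ]
[-0.02722693 -0.0012952   0.2587    ]
[ 0.0121465 -0.0202893  0.09     ] [ 0.00763718 -0.02171332  0.106     ]
[0.01214946 0.02533943 0.09      ] [0.00764036 0.02733905 0.106     ]Traceback (most recent call last):
  File "<stdin>", line 9, in <module>
    return umr_minimum(a, axis, None, out, keepdims, initial, where)
ValueError: zero-size array to reduction operation minimum which has no identity
```

Request:
arm_command(
  increments=[
    {"slide": [-0.0015, -0.0045, 0.0], "spin": 0, "gripper": 0.08},
    {"slide": [-0.0015, -0.0045, 0.02], "spin": 0, "gripper": 0.08},
    {"slide": [-0.0015, -0.0045, 0.04], "spin": 0, "gripper": 0.08},
    {"slide": [-0.0015, -0.0045, 0.06], "spin": 0, "gripper": 0.08},
    {"slide": [-0.0015, -0.0045, 0.08], "spin": 0, "gripper": 0.08},
    {"slide": [-0.0015, -0.0045, 0.095], "spin": 0, "gripper": 0.08},
    {"slide": [-0.0015, -0.0045, 0.1], "spin": 0, "gripper": 0.08},
    {"slide": [-0.0015, -0.0045, 0.1], "spin": 0, "gripper": 0.08},
  ],
)

```text
t: 8.23
tool_pos: [0.5268, 0.1822, 0.195]
tool_rot: [0.599, -3.08, 0.0]
contact_force: [-0.2, -0.5, -1.1]
opening: 0.0463
grip_force: 8.7
```

```bash
python3 - <<'E'
from h import *
o,d=snap('wrist','w6.png');R=cv2.Rodrigues(o['tool_rot'])[0];print(o['tool_pos'],'heading',np.degrees(np.arctan2(R[1,1],R[0,1])),o['opening'],o['grip_force'],o['contact_force'])
print(R.T@(np.array([.5246,.1865,.127])-o['tool_pos']))
cv2.imwrite('pics/w6b.png',cv2.resize(cv2.imread('pics/w6.png')[90:290,150:366],None,fx=3,fy=3,interpolation=cv2.INTER_CUBIC))
E
```

```text
[0.52683478 0.18219496 0.19501698] heading 112.02087795972022 0.04625454805930462 8.679273873567581 [-0.20609131 -0.47622887 -1.07626114]
[0.00020815 0.00479571 0.06802055]
```

View pics/w6b.png

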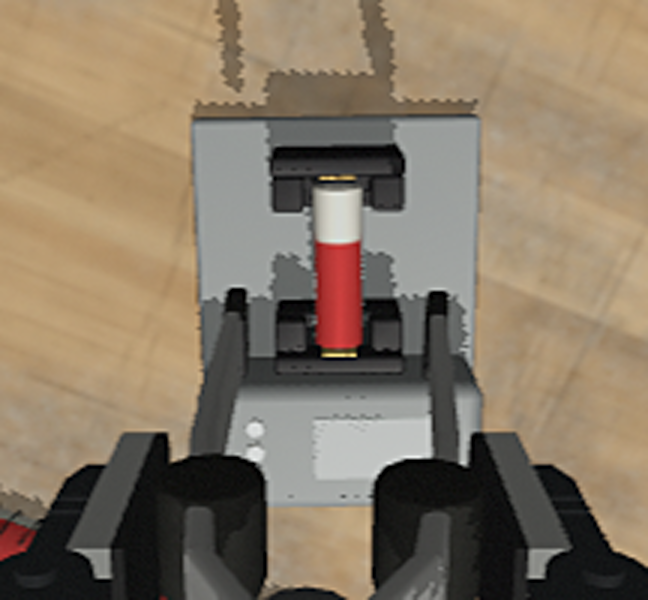

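Request:
arm_command(
  increments=[
    {"slide": [0.0, 0.001, 0.01], "spin": 0, "gripper": 0.08},
    {"slide": [0.0, 0.001, 0.022], "spin": 0, "gripper": 0.08},
    {"slide": [0.0, 0.001, 0.034], "spin": 0, "gripper": 0.08},
    {"slide": [0.0, 0.001, 0.046], "spin": 0, "gripper": 0.08},
    {"slide": [0.0, 0.001, 0.056], "spin": 0, "gripper": 0.08},
    {"slide": [0.0, 0.001, 0.064], "spin": 0, "gripper": 0.08},
    {"slide": [0.0, 0.001, 0.068], "spin": 0, "gripper": 0.08},
    {"slide": [0.0, 0.001, 0.068], "spin": 0, "gripper": 0.08},
  ],
)

```text
t: 8.95
tool_pos: [0.5264, 0.1843, 0.1273]
tool_rot: [0.603, -3.081, 0.0]
contact_force: [0.3, -0.2, -1.2]
opening: 0.046
grip_force: 8.7
```

```bash
python3 - <<'E'
from h import *
o,d=snap('wrist','w7.png');print(o['tool_pos'],o['opening'],o['grip_force'],o['contact_force'])
s,e=snap('scene','s7.png')
a=cv2.resize(cv2.imread('pics/w7.png')[110:290,165:357],None,fx=2.5,fy=2.5,interpolation=cv2.INTER_CUBIC)
b=cv2.resize(cv2.imread('pics/s7.png')[130:220,180:243],(315,450),interpolation=cv2.INTER_CUBIC)
cv2.imwrite('pics/j7.png',np.hstack([a,b]))
E
```

```text
[0.52640188 0.18427042 0.12734139] 0.04597601788790431 8.693435043096542 [ 0.34984432 -0.23331883 -1.22910925]
```

View pics/j7.png

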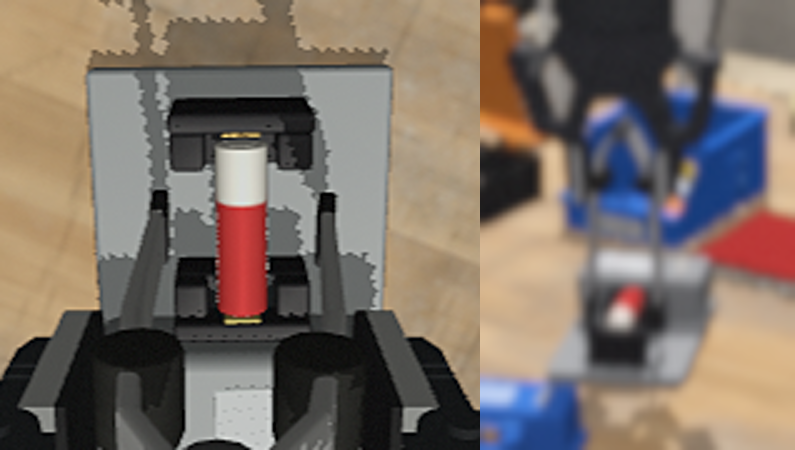

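The jaws straddle the cell: jaws at columns 160 and 327, cell at 242. They sit in the gap between the blocks, so I'm closing now.

Request:
arm_command(
  increments=[
    {"slide": [0.0, 0.0, 0.0], "spin": 0, "gripper": 0.02},
    {"slide": [0.0, 0.0, 0.0], "spin": 0, "gripper": -0.03},
    {"slide": [0.0, 0.0, 0.0], "spin": 0, "gripper": -0.08},
    {"slide": [0.0, 0.0, 0.0], "spin": 0, "gripper": -0.2},
    {"slide": [0.0, 0.0, 0.0], "spin": 0, "gripper": -0.3},
    {"slide": [0.0, 0.0, 0.0], "spin": 0, "gripper": -0.3},
    {"slide": [0.0, 0.0, 0.0], "spin": 0, "gripper": -0.3},
    {"slide": [0.0, 0.0, 0.0], "spin": 0, "gripper": -0.3},
  ],
  newtons=42,
)

```text
t: 9.72
tool_pos: [0.5277, 0.1845, 0.1297]
tool_rot: [-0.603, 3.082, -0.0]
contact_force: [0.0, 0.0, 3.3]
opening: 0.0382
grip_force: 42.0
```

Request:
arm_command(
  increments=[
    {"slide": [0.0, 0.0, -0.003], "spin": 0, "gripper": -0.3},
    {"slide": [0.0, 0.0, -0.007], "spin": 0, "gripper": -0.3},
    {"slide": [0.0, 0.0, -0.013], "spin": 0, "gripper": -0.3},
    {"slide": [0.0, 0.0, -0.02], "spin": 0, "gripper": -0.3},
    {"slide": [0.0, 0.0, -0.028], "spin": 0, "gripper": -0.3},
    {"slide": [0.0, 0.0, -0.036], "spin": 0, "gripper": -0.3},
    {"slide": [0.0, 0.0, -0.044], "spin": 0, "gripper": -0.3},
    {"slide": [0.0, 0.0, -0.052], "spin": 0, "gripper": -0.3},
  ],
)

```text
t: 10.38
tool_pos: [0.5274, 0.1845, 0.1822]
tool_rot: [-0.603, 3.082, -0.0]
contact_force: [0.8, 0.8, -1.3]
opening: 0.0386
grip_force: 42.2
```

```bash
python3 - <<'E'
from h import *
o7,d7=load('w7.png')
o,d=snap('wrist','w8.png');print(o['tool_pos'],o['opening'],o['grip_force'],o['contact_force'])
# red/white blob position in wrist frame before and after lift: held cell -> moves with the tool
for n,x in(('before',d7),('after',d)):
    i=x['frame'].astype(int)[120:260,200:320];m=(i[:,:,0]-i[:,:,1]>80);k,l,s,c=cv2.connectedComponentsWithStats(m.astype(np.uint8));j=1+s[1:,4].argmax();print(n,s[j],c[j])
E
```

```text
[0.52737218 0.18445844 0.18219748] 0.03859036421249994 42.19410717487335 [ 0.82564368  0.77139128 -1.25723761]
before [ 52  72  20  45 801] [61.48564295 93.8102372 ]
after [ 54  68  19  45 787] [62.86277001 89.79542567]
```

The red part of the cell keeps its size in the wrist view (20×45 px before, 19×45 px after), so it is rising with the tongs.

Request:
arm_command(
  increments=[
    {"slide": [0.0, 0.0, -0.01], "spin": 0, "gripper": -0.3},
    {"slide": [0.0, 0.0, -0.024], "spin": 0, "gripper": -0.3},
    {"slide": [0.0, 0.0, -0.04], "spin": 0, "gripper": -0.3},
    {"slide": [0.0, 0.0, -0.056], "spin": 0, "gripper": -0.3},
    {"slide": [0.0, 0.0, -0.072], "spin": 0, "gripper": -0.3},
    {"slide": [0.0, 0.0, -0.088], "spin": 0, "gripper": -0.3},
    {"slide": [0.0, 0.0, -0.1], "spin": 0, "gripper": -0.3},
    {"slide": [0.0, 0.0, -0.106], "spin": 0, "gripper": -0.3},
  ],
)

```text
t: 11.1
tool_pos: [0.528, 0.1846, 0.2901]
tool_rot: [-0.603, 3.079, 0.0]
contact_force: [0.3, 0.7, -0.8]
opening: 0.038
grip_force: 42.3
```

Request:
arm_command(
  increments=[
    {"slide": [0.0, 0.0, 0.0], "spin": 0, "gripper": -0.3},
    {"slide": [0.0, 0.0, 0.0], "spin": 0, "gripper": -0.3},
    {"slide": [0.0, 0.0, 0.0], "spin": 0, "gripper": -0.3},
    {"slide": [0.0, 0.0, 0.0], "spin": 0, "gripper": -0.3},
    {"slide": [0.0, 0.0, 0.0], "spin": 0, "gripper": -0.3},
    {"slide": [0.0, 0.0, 0.0], "spin": 0, "gripper": -0.3},
    {"slide": [0.0, 0.0, 0.0], "spin": 0, "gripper": -0.3},
    {"slide": [0.0, 0.0, 0.0], "spin": 0, "gripper": -0.3},
  ],
)

```text
t: 11.77
tool_pos: [0.5272, 0.1844, 0.2867]
tool_rot: [0.603, -3.083, -0.0]
contact_force: [-0.4, 0.6, -0.8]
opening: 0.0381
grip_force: 42.3
```

```bash
python3 - <<'E'
from h import *
o,d=snap('wrist','w9.png');print(o['tool_pos'],o['opening'],o['grip_force'])
i=d['frame'].astype(int)[120:260,200:320];m=(i[:,:,0]-i[:,:,1]>80);k,l,s,c=cv2.connectedComponentsWithStats(m.astype(np.uint8));j=1+s[1:,4].argmax();print(s[j],c[j])
ok=abs(s[j][3]-45)<4 and abs(c[j]-[62.9,89.8]).max()<3
print(ok, order.finish_job() if ok else '')
E
```

```text
[0.52715974 0.18441982 0.28673742] 0.03806018944291348 42.26268768310547
[ 54  68  19  45 788] [62.89340102 89.74873096]
the job is handed in; nothing more can be done
True None
```

The job is handed in: the cell is held still in the tongs' jaws about 19 cm above the bench, out of the charger, at about 12 s on the robot's clock; I viewed 12 pictures (crops and composites included), two over the limit of 10.

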